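Make safe and show: a solvent bottle left beside a live power strip

ROBOT

A 7-joint arm with a two-finger parallel gripper is mounted at the origin on a cart in front of the work surface, level with it; the furniture and walls round the work are solid. World frame = base frame: x ahead of the robot, y to its left, z up, the work surface at z = 0. Lengths are in m, angles in rad, forces in N, time in s.
With the tool pointing down it reaches from about 0.4 to 0.85 m from the base axis. Payload 10.4 kg.
Tool frame: the origin (TCP) lies at the very end of the fingers, on their centre line; the grasp point (between the pads) lies 19 mm behind it (r.pinch_z is the distance from the TCP to the grasp point, in m); z points along the fingers, y is the line along which they close (so a half turn about z gives the same grasp; the last joint's range is limited). The gripper opens to 87 mm and grips with 3 to 60 N. Pads are 19 mm wide; open, the fingers measure 117 mm over their backs; the gripper's body (75 mm by 190 mm) begins 51 mm behind the grasp point.
Start: joints at [-1.352, 0.332, -0.065, 1.46, 0.022, 1.35, -0.088], TCP at [0.15, 0.607, 0.223] pointing down, gripper open.
Joint ranges: [-2.6, 2.6], [-0.5, 2.12], [-1.47, 1.34], [0.16, 2.42], [-1.27, 4.41], [0.06, 2.06], [-2.6, 2.6]. Speed limits (rad/s): [2.22, 2.22, 2.79, 2.79, 3.14, 3.14, 3.14].

INTERFACE

Orientations are given as a unit quaternion [x, y, z, w].
In Python, from bench import sensors, vision, r gives the robot as it stands.
- The arm moves only by the shell command python3 -m crank 'ROWS' [OPENING] [FORCE]. ROWS is JSON, a list of rows, each a list of 2 entries, a list of its own where there are three numbers: the shift along the tool's x, y, z normalised to -1 to 1, where 1 is 3 cm, then the turn about the tool's z normalised to -1 to 1, where 1 is 8 degrees. A call has 1 to 12 rows; each row shifts and turns the commanded pose from where the row before left it, along the tool's axes as they then stand; what a row does not reach is not made up. A row lasts 1/8 s, in which the tool goes at most 62.5 mm and 10.7 degrees, less where a joint would pass 70% of its speed; a pose out of reach is approached as far as the arm can. A call with a number of a shift or a turn outside -1 to 1 is refused whole. A call with a gripper value outside its range is refused whole. OPENING is the opening, from 0 (shut) to 1 (fully open), set as the call begins (- or left out, the last holds). The fingers move at their own pace and stop on an object; FORCE is the grip in N (left out, the last holds). Time passes only in rows, so rows that do not move let the fingers close. It gives the time, the measured TCP pose, the force, the opening and the grip force at its end, in the units of the state.
- sensors.read_state(): the state, without advancing time (a new reading comes with each control period).
- vision.camera(name): name is "scene" or "top"; returns the picture (400x640x3 uint8, red, green, blue); there is no depth.
- vision.camera_model(name): a dict with "vertical_fov" (degrees; the focal length in pixels is half the picture's height over the tangent of half this angle, whatever the lens; pixels are square), "cx", "cy" (the principal point, pixels), "camera_from_world" (4x4, takes a point from world to camera coordinates). Camera axes: x right, y down, z forward; pixel columns grow to the right and rows downward; lengths in m; the calibration is good to about 2 mm. A picture is of the moment at which its call begins. camera_model takes no time and is no camera call.
- r.close_job(): hands the job in; it is judged then, once.
The state is a dict: "time": time; "joint_positions": joint angles; "joint_vel": joint speeds; "joint_torque": joint torques, N m; "ee_pos": TCP position; "eef_rot": TCP orientation; "ft_force": force on the tool from outside, world axes, zero at the start; "torque": the same for the moment, N m; "width": finger opening in m; "grip_force": force on a finger pad.
Only numpy, scipy, OpenCV 4.12 (cv2) and the standard library are available. Lean on these libraries where they do the work, as an engineer would, in place of code of your own. Each camera call takes 0.05 s, during which the arm holds its last target. There are 200 camera calls.

TASK

The brown solvent bottle (the widest of the screw-cap bottles) has been left beside one of the two live power strips at the front of the worktop. Point from just above at that strip's rocker switch, without touching it, for two seconds to confirm that it is the right one, then press the rocker's raised end fully down with a fingertip so that this strip is off, and leave the other strip on. Finish by pointing, fingertips just above the middle of its cap, at the solvent bottle and stay there for at least two seconds so that a colleague sees which one to take away; touch no bottle and leave everything else where it is.

Things in the scene. Friction and masses are not known exactly. Their poses are not given: they have to be found in the camera images.
- strip_left: Left-hand (as the robot looks) power strip, cream plastic, 245 long x 53 wide x 39 high (mm), screwed to the bench, sockets on top. Origin on the underside, about mid-length. Its own y runs along its length: the sockets end and the rocker switch on top near its -y end, 72 mm from the origin. Its flat top is 34 mm above the bench and reaches 24 mm to -x of the rocker's middle.
- strip_left_rocker (a point): middle of the top of the rocker switch of the left-hand (as the robot looks) strip, 37 mm above the bench (this point is fixed to the strip). The rocker is a small red bar about 24 mm long across the strip (strip's own x) and 12 mm wide; it tips about a pivot along the strip's y. While the switch is on, its end to the strip's own -x is the raised one (here the end away from the robot).
- strip_left_raised (a point): outer part of the raised (-x) end of the left-hand (as the robot looks) strip's rocker while it is on, 39 mm above the bench and 11 mm from the rocker's middle; this point is fixed to the strip and does not sink with the rocker.
- strip_left_switch (a joint): rocker of the left-hand (as the robot looks) strip in rad: 0 = on (its -x end raised), 0.35 = fully over = off (its +x end raised, the outer edge of the -x end then 35 mm above the bench, 1 mm over the strip's top). Both start on. No spring: it stays where it is left; about 2 to 3 N on the outer end tips it, and a flat tip that also covers the middle cannot tip it fully.
- strip_right: Right-hand power strip, cream plastic, 245 long x 53 wide x 39 high (mm), screwed to the bench, sockets on top. Origin on the underside, about mid-length. Its own y runs along its length: the sockets end and the rocker switch on top near its -y end, 72 mm from the origin. Its flat top is 34 mm above the bench and reaches 24 mm to -x of the rocker's middle.
- strip_right_rocker (a point): middle of the top of the rocker switch of the right-hand strip, 37 mm above the bench (this point is fixed to the strip). The rocker is a small red bar about 24 mm long across the strip (strip's own x) and 12 mm wide; it tips about a pivot along the strip's y. While the switch is on, its end to the strip's own -x is the raised one (here the end towards the robot).
- strip_right_raised (a point): outer part of the raised (-x) end of the right-hand strip's rocker while it is on, 39 mm above the bench and 11 mm from the rocker's middle; this point is fixed to the strip and does not sink with the rocker.
- strip_right_switch (a joint): rocker of the right-hand strip in rad: 0 = on (its -x end raised), 0.35 = fully over = off (its +x end raised, the outer edge of the -x end then 35 mm above the bench, 1 mm over the strip's top). Both start on. No spring: it stays where it is left; about 2 to 3 N on the outer end tips it, and a flat tip that also covers the middle cannot tip it fully.
- bottle_amber: the solvent bottle: brown glass, round, 62 mm in diameter, 138 mm tall with its black screw cap (41 mm wide), loose, 0.3 kg; the widest of the screw-cap bottles. Origin at the centre of its underside. It stands next to the sockets of one of the two strips, its middle 7 to 18 cm farther from the robot than the strip's; which strip is drawn anew each time.
- bottle_amber_cap (a point): centre of the top of the solvent bottle's cap, 138 mm above the bench
- bottle_white: white plastic bottle with screw cap, 56 mm in diameter, 112 mm tall, beside the other strip; origin under its centre
- bottle_tall: slim white screw-cap bottle, 48 mm in diameter, 150 mm tall, behind the round heating pot; origin under its centre
- dropper: small brown dropper bottle, 27 mm in diameter, 84 mm tall, inside the stirrer's blue foot; origin under its centre
- petri_0: clear petri dish, 88 mm across, 15 mm high, inside the stirrer's blue foot; origin under its centre
- jar_0: cream sample jar with lid, 49 mm in diameter, 40 mm high, at the right front; origin under its centre
- jar_1: cream sample jar with lid, 49 mm in diameter, 40 mm high, at the right front; origin under its centre
- binder_clip: black binder clip, 34 x 32 x 25 mm, at the left front; origin on its underside
- film_box: plain white-grey carton, 110 x 62 x 48 mm, behind the gap between the stirrer and the heating pot; origin under its centre
- timer: digital timer, 56 x 66 x 16 mm, flat on the bench behind the heating pot; origin under its centre

How it is judged:
On the way, in this order (a step that is already met when the one before it is completed fails the run):
1. pointed at the rocker of the strip beside the solvent bottle, still on, without touching the strip, for 1 s (((world y of bottle_amber above 0 m and horizontal distance between the grasp point and strip_left_rocker below 0.025 m and z of the grasp point in the frame of strip_left_rocker between 0 and 0.08 m and contact force between each of the fingers, the arm and strip_left below 0.05 N and value of joint strip_left_switch below 0.08 rad) or (world y of bottle_amber below 0 m and horizontal distance between the grasp point and strip_right_rocker below 0.025 m and z of the grasp point in the frame of strip_right_rocker between 0 and 0.08 m and contact force between each of the fingers, the arm and strip_right below 0.05 N and value of joint strip_right_switch below 0.08 rad))), for 1 s.
2. that rocker pressed over to off (((world y of bottle_amber above 0 m and value of joint strip_left_switch above 0.21 rad) or (world y of bottle_amber below 0 m and value of joint strip_right_switch above 0.21 rad))), for 0.2 s.
3. pointed at the solvent bottle from just above its cap without touching it, for 1.5 s (horizontal distance between the grasp point and bottle_amber_cap below 0.025 m and z of the grasp point in the frame of bottle_amber_cap between 0 and 0.08 m and contact force between each of the fingers, the arm and bottle_amber below 0.05 N), for 1.5 s.
At the end, for the whole second after the job is handed in: grasp point within 25 mm of the cap axis and 0 to 80 mm above the solvent bottle's cap, no contact; rocker beside that bottle past 0.21 rad (off), the other under 0.08 (on); solvent bottle upright, within 10 mm of its start; other loose things within 20 mm of theirs (all of step 3 and ((world y of bottle_amber above 0 m and value of joint strip_left_switch above 0.21 rad and value of joint strip_right_switch below 0.08 rad) or (world y of bottle_amber below 0 m and value of joint strip_right_switch above 0.21 rad and value of joint strip_left_switch below 0.08 rad)) and distance of bottle_amber from where it was at the start of the episode below 0.01 m and angle between bottle_amber's own z axis and vertical below 0.05 rad and distance of each of bottle_white, bottle_tall, dropper, jar_0, jar_1, petri_0, binder_clip, film_box, timer from where it was at the start of the episode below 0.02 m); the robot touches nothing.
It fails at once if the other strip's switch was moved ((world y of bottle_amber above 0 m and value of joint strip_right_switch above 0.1 rad) or (world y of bottle_amber below 0 m and value of joint strip_left_switch above 0.1 rad)).
It fails at once if a bottle was touched (contact force between any of the fingers, the arm and bottle_amber above 0.1 N or contact force between any of the fingers, the arm and bottle_white above 0.1 N or contact force between any of the fingers, the arm and bottle_tall above 0.1 N or contact force between any of the fingers, the arm and dropper above 0.1 N).
It fails at once if a loose thing was shifted, tipped or lifted (distance of bottle_amber from where it was at the start of the episode above 0.01 m or distance of any of bottle_white, bottle_tall, dropper, jar_0, jar_1, petri_0, binder_clip, film_box, timer from where it was at the start of the episode above 0.02 m).
It also fails if it takes over 45 s, if anything falls off the work surface, if the arm or the gripper's body presses on something with over 40 N, if the wrist force passes 120 N, or if a joint passes its speed limit or range.

## Working session

There is one attempt and no reset: what is moved stays moved. The work goes in short steps, Python scripts to look and compute and a shell command to move; the robot and the scene stay as the last step left them, time stands still between calls to the robot, and variables do not carry over. Pictures are saved under pics/ and viewed, at most 10 in all, crops included, and the job is handed in when it is done.

```bash
mkdir -p pics; python3 - <<'E'
from bench import sensors, vision, r
import cv2
for n in("scene","top"):
    cv2.imwrite(f"pics/{n}0.png",vision.camera(n)[:,:,::-1]); m=vision.camera_model(n); print(n,m)
s=sensors.read_state(); print(s["time"],s["ee_pos"],s["eef_rot"],s["width"],r.pinch_z)
E
```

```text
scene {'vertical_fov': 57.228444501888404, 'cx': 323.25747114880215, 'cy': 196.09841536396604, 'camera_from_world': array([[-0.66257979, -0.74896472, -0.00631476,  0.32696732],
       [-0.64184701,  0.57212195, -0.51059661,  0.45711806],
       [ 0.38603165, -0.33425788, -0.8597972 ,  1.13366674],
       [ 0.        ,  0.        ,  0.        ,  1.        ]])}
top {'vertical_fov': 52.45667469626719, 'cx': 315.0316349790517, 'cy': 196.94481908308063, 'camera_from_world': array([[ 1.56665050e-02, -9.99875951e-01,  1.62552100e-03,
        -5.97388003e-02],
       [-9.87988186e-01, -1.57301592e-02, -1.53726723e-01,
         5.71381156e-01],
       [ 1.53733224e-01,  8.02364934e-04, -9.88112065e-01,
         1.27842774e+00],
       [ 0.00000000e+00,  0.00000000e+00,  0.00000000e+00,
         1.00000000e+00]])}
0.1 [0.14958833 0.60648104 0.22185762] [ 1.20595457e-01  9.92701538e-01 -6.24353668e-04 -4.23571288e-05] 0.08712237064075402 0.0187
```

View pics/scene0.png

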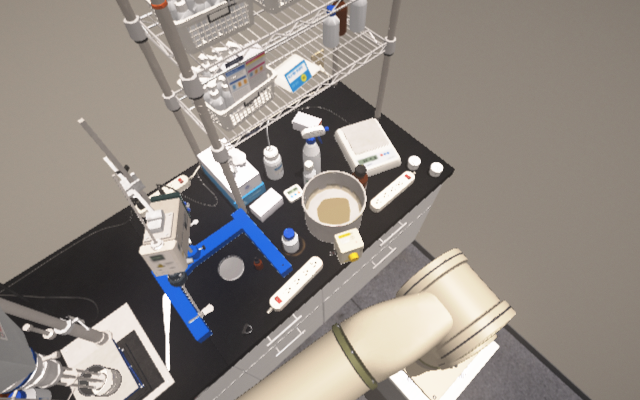

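View pics/top0.png

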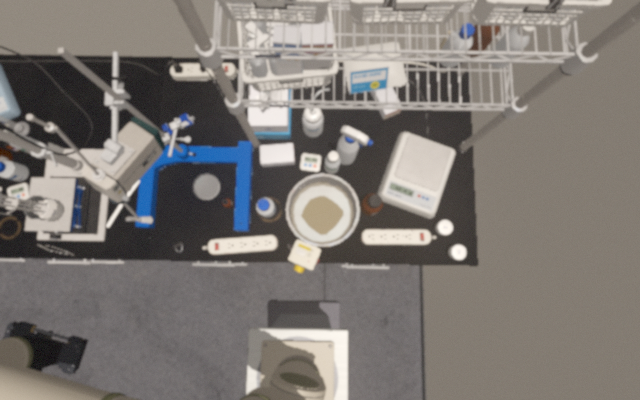

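The top view shows a brown bottle beside the right strip at about (373,203). A blue-capped white bottle stands beside the left strip at (266,207). I'll zoom in on the right strip.

```bash
python3 - <<'E'
import cv2,numpy as np
a=cv2.imread("pics/top0.png")[180:260,350:480]; b=cv2.imread("pics/scene0.png")[145:225,330:460]
cv2.imwrite("pics/c.png",np.vstack([cv2.resize(i,(780,480),interpolation=cv2.INTER_CUBIC)[:,:] for i in(a,b)])[:, :].copy())
i=cv2.imread("pics/c.png"); cv2.imwrite("pics/c.png",cv2.resize(i,(487,600)))
E
```

```text
(no output)
```

View pics/c.png

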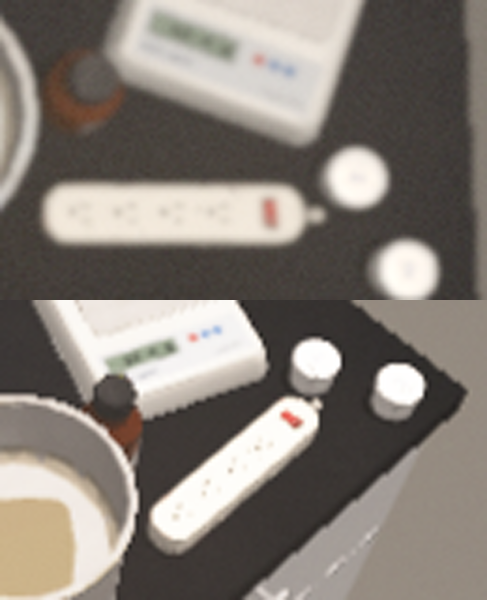

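```bash
cat > h.py <<'E'
import numpy as np
from bench import sensors, vision, r
def pos(cam,u,v,z):
    m=vision.camera_model(cam); f=200/np.tan(np.radians(m["vertical_fov"]/2)); T=np.array(m["camera_from_world"]); R=T[:3,:3]
    d=R.T@[(u-m["cx"])/f,(v-m["cy"])/f,1]; c=-R.T@T[:3,3]
    return (c+d*(z-c[2])/d[2]).round(4)
E
python3 - <<'E'
from h import *
from scipy.spatial.transform import Rotation as R
print("rocker",pos("top",422.1,236.9,.037),pos("scene",407.7,176.8,.037))
print("cap",pos("top",375.9,199.8,.138),pos("scene",361.2,167.7,.138))
k=3.746
print("ends",pos("top",350+43/k,180+213/k,.034),pos("top",350+308/k,180+213/k,.034))
print("L rocker",pos("top",216,246,.037)); print("jar",pos("top",350+358/k,180+178/k,.04),"pot rim r",pos("top",359,210,.1),pos("top",286,210,.1),pos("top",322,175,.1),"yellow",pos("top",306,253,.05))
print("scale",pos("top",350+105/k,180+60/k,.08),pos("top",350+320/k,180+140/k,.08))
print(R.from_quat(sensors.read_state()["eef_rot"]).as_matrix().round(3))
E
```

```text
rocker [ 0.4484 -0.3983  0.037 ] [ 0.4481 -0.3926  0.037 ]
cap [ 0.5519 -0.2348  0.138 ] [ 0.552  -0.2334  0.138 ]
ends [ 0.4456 -0.203   0.034 ] [ 0.4492 -0.4319  0.034 ]
L rocker [0.4087 0.2651 0.037 ]
jar [ 0.4796 -0.4742  0.04  ] pot rim r [ 0.5247 -0.1879  0.1   ] [0.5211 0.0387 0.1   ] [ 0.6338 -0.0716  0.1   ] yellow [ 0.3908 -0.0249  0.05  ]
scale [ 0.5728 -0.2504  0.08  ] [ 0.5077 -0.4305  0.08  ]
[[-0.971  0.239 -0.   ]
 [ 0.239  0.971 -0.001]
 [-0.    -0.001 -1.   ]]
```

```bash
python3 - <<'E'
from h import *
for z in(0,.1,.2,.3): print(z,"clamp",pos("top",148,219,z),pos("scene",210,310,z),"head",pos("top",160,155,z),pos("scene",185,265,z))
E
python3 -m crank '[[[0,0,-1],-0.9],[[0,0,-1],-0.94],[[0,0,-1],0]]' 0
```

```text
0 clamp [0.4958 0.5056 0.    ] [0.5383 0.4514 0.    ] head [0.7159 0.4819 0.    ] [0.7265 0.433  0.    ]
0.1 clamp [0.4864 0.4644 0.1   ] [0.4998 0.4441 0.1   ] head [0.6902 0.4424 0.1   ] [0.6724 0.4272 0.1   ]
0.2 clamp [0.477  0.4231 0.2   ] [0.4613 0.4367 0.2   ] head [0.6645 0.4029 0.2   ] [0.6184 0.4213 0.2   ]
0.3 clamp [0.4676 0.3819 0.3   ] [0.4228 0.4293 0.3   ] head [0.6389 0.3634 0.3   ] [0.5643 0.4155 0.3   ]
time: 0.48
ee_pos: [0.1497, 0.6066, 0.3131]
eef_rot: [-0.009, 1.0, -0.0, -0.0]
ft_force: [-0.7, 0.1, 0.4]
width: 0.065
grip_force: 0.0
```

```bash
python3 -m crank '[[[-0.25,-1,0],0],[[-0.25,-1,0],0],[[-0.25,-1,0],0],[[-0.25,-1,0],0],[[-0.25,-1,0],0],[[-0.25,-1,0],0],[[-0.85,-1,0],0],[[-0.85,-1,0],0],[[-0.85,-1,0],0],[[-0.85,-1,0],0],[[-0.7,-1,0],0],[[-0.7,-1,0],0]]'
```

```text
time: 1.98
ee_pos: [0.3446, 0.2485, 0.3123]
eef_rot: [-0.007, 1.0, -0.0, -0.0]
ft_force: [0.9, 0.4, 0.4]
width: 0.0006
grip_force: 0.0
```

```bash
python3 -m crank '[[[-0.5,-1,0],0],[[-0.5,-1,0],0],[[-0.5,-1,0],0],[[-0.5,-1,0],0],[[-0.5,-1,0],0],[[-0.5,-1,0],0],[[0,-1,0],0],[[0,-1,0],0],[[0,-1,0],0],[[0,-1,0],0],[[0,-1,0],0],[[0,-1,0],0]]' && python3 -m crank '[[[0,-1,0],0],[[0,-1,0],0],[[0,-1,0],0],[[0,-1,0],0],[[0,-1,0],0],[[0,-1,0],0],[[0,-1,0],0],[[0,-1,0],0],[[0,-1,0],0]]'
```

```text
time: 3.48
ee_pos: [0.4392, -0.1099, 0.3123]
eef_rot: [-0.008, 1.0, 0.0, -0.0]
ft_force: [1.0, 0.3, 0.3]
width: 0.0006
grip_force: 0.0
time: 4.6
ee_pos: [0.4437, -0.3795, 0.312]
eef_rot: [-0.008, 1.0, 0.0, -0.0]
ft_force: [0.8, 0.4, 0.6]
width: 0.0008
grip_force: 0.0
```

```bash
python3 -m crank '[[[0.3,-0.5,1],0],[[0,0,1],0],[[0,0,1],0],[[0,0,1],0],[[0,0,1],0],[[0,0,1],0],[[0,0,1],0],[[0,0,0.7],0],[[0,0,0],0],[[0,0,0],0]]'
python3 - <<'E'
from h import *
import cv2
ims=[vision.camera("top")[180:280,350:480],vision.camera("scene")[125:225,330:460]]
cv2.imwrite("pics/d.png",np.hstack([cv2.resize(i[:,:,::-1],(400,308),interpolation=cv2.INTER_CUBIC) for i in ims]))
E
```

```text
time: 5.85
ee_pos: [0.435, -0.3943, 0.0823]
eef_rot: [-0.007, 1.0, -0.0, 0.0]
ft_force: [0.5, 0.2, 0.0]
width: 0.0007
grip_force: 0.0
```

View pics/d.png

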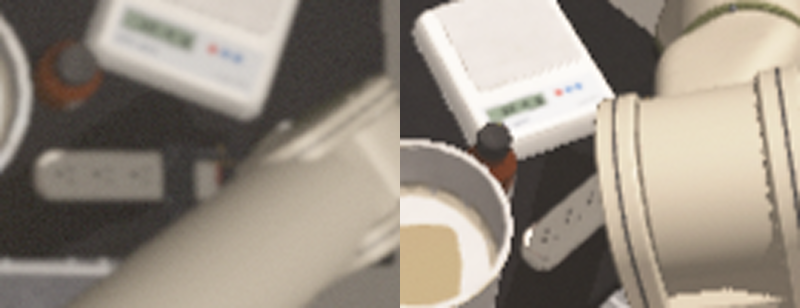

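The arm hides the rocker in both views, but the two estimates agreed within a few mm. I'll hold the pointing pose.

```bash
python3 -m crank '[[[0,0,0],0],[[0,0,0],0],[[0,0,0],0],[[0,0,0],0],[[0,0,0],0],[[0,0,0],0],[[0,0,0],0],[[0,0,0],0],[[0,0,0],0],[[0,0,0],0],[[0,0,0],0],[[0,0,0],0]]' && python3 -m crank '[[[0,0,0],0],[[0,0,0],0],[[0,0,0],0],[[0,0,0],0],[[0,0,0],0],[[0.12,0.05,0.4],0],[[0,0,0.4],0],[[0,0,0.3],0],[[0,0,0.1],0],[[0,0,0],0]]'
```

```text
time: 7.45
ee_pos: [0.4348, -0.3939, 0.0815]
eef_rot: [-0.008, 1.0, 0.0, -0.0]
ft_force: [0.7, 0.1, 0.2]
width: 0.0005
grip_force: 0.0
time: 8.7
ee_pos: [0.4311, -0.3926, 0.0454]
eef_rot: [-0.007, 1.0, 0.0, -0.0]
ft_force: [0.6, -0.5, 0.5]
width: 0.0005
grip_force: 0.0
```

```bash
python3 -m crank '[[[0,-0.1,0.1],0],[[0,0,0.1],0],[[0,0,0],0]]'; python3 -m crank '[[[0,0,0.07],0],[[0,0,0],0]]';python3 -m crank '[[[0,0,0.07],0],[[0,0,0],0]]'
```

```text
time: 9.07
ee_pos: [0.4312, -0.3957, 0.0395]
eef_rot: [-0.007, 1.0, -0.0, 0.0]
ft_force: [0.4, -0.2, 0.9]
width: 0.0006
grip_force: 0.0
time: 9.32
ee_pos: [0.4306, -0.3956, 0.0374]
eef_rot: [-0.007, 1.0, 0.0, -0.0]
ft_force: [-1.6, -0.1, 1.8]
width: 0.0002
grip_force: 1.3
time: 9.57
ee_pos: [0.4302, -0.3958, 0.0353]
eef_rot: [-0.007, 1.0, 0.0, -0.001]
ft_force: [-6.4, 0.3, 4.7]
width: 0.0006
grip_force: 3.0
```

```bash
python3 -m crank '[[[0,0,0.05],0],[[0,0,0],0]]';python3 -m crank '[[[0,0,0.05],0],[[0,0,0],0],[[0,0,0],0]]'
```

```text
time: 9.82
ee_pos: [0.4303, -0.396, 0.0347]
eef_rot: [-0.007, 1.0, 0.0, -0.0]
ft_force: [-9.0, 3.1, 15.9]
width: 0.0003
grip_force: 8.9
time: 10.2
ee_pos: [0.4304, -0.396, 0.0344]
eef_rot: [-0.007, 1.0, 0.001, 0.0]
ft_force: [-13.1, 8.0, 32.0]
width: 0.0004
grip_force: 16.8
```

```bash
python3 -m crank '[[[0,0,-0.3],0],[[0,0,-1],0],[[0,0,-1],0],[[0,0,-1],0],[[0,0,-1],0],[[0,0,-1],0],[[0,0,-1],0],[[0,1,-1],0],[[0,1,0],0],[[0,1,0],0],[[0,1,0],0],[[0,1,0],0]]'
python3 - <<'E'
from h import *
import cv2
ims=[vision.camera("top")[190:280,370:480],vision.camera("scene")[135:225,350:460]]
cv2.imwrite("pics/e.png",np.hstack([cv2.resize(i[:,:,::-1],(400,327),interpolation=cv2.INTER_CUBIC) for i in ims]))
E
```

```text
time: 11.7
ee_pos: [0.4291, -0.2442, 0.2513]
eef_rot: [-0.008, 1.0, 0.0, 0.0]
ft_force: [0.2, -0.4, 0.4]
width: 0.0004
grip_force: 0.0
```

View pics/e.png

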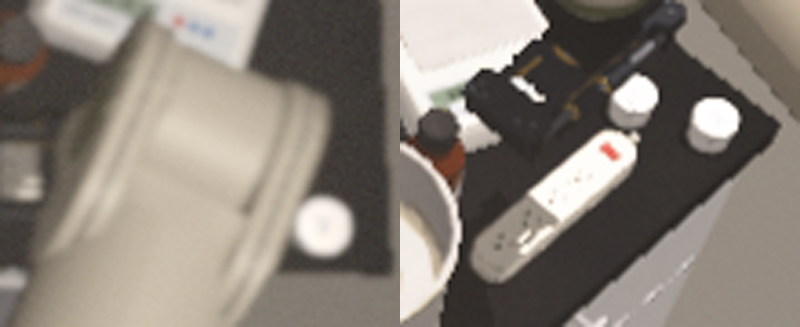

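The scene view shows the right rocker clearly at about crop (610,150). I'll compare it with the earlier picture.

```bash
python3 - <<'E'
from h import *
import cv2
a=cv2.imread("pics/scene0.png"); b=np.mean([vision.camera("scene")[:,:,::-1] for _ in range(4)],0).astype(np.uint8); cv2.imwrite("pics/scene1.png",b)
for im in(a,b):
    c=im[170:184,398:418].astype(int); red=c[:,:,2]-c[:,:,1]; print(np.argwhere(red>60).mean(0)+[170,398],(red>60).sum(), im[170:184,398:418][red>60].mean(0).round())
cv2.imwrite("pics/f.png",np.hstack([cv2.resize(i[162:192,388:428],(400,300),interpolation=cv2.INTER_NEAREST) for i in(a,b)]))
E
```

```text
[176.35714286 407.42857143] 14 [112. 124. 220.]
[176.36363636 407.27272727] 11 [112. 125. 232.]
```

View pics/f.png

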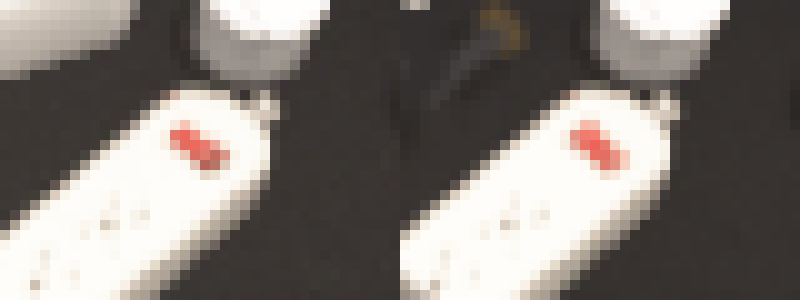

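The dark side face at the rocker's near end has gone, so it has tipped. Next is the bottle.

```bash
python3 -m crank '[[[-1,0.15,0],0],[[-1,0.15,0],0],[[-1,0,0],0],[[-1,0,0],0],[[-0.1,0,0.6],0],[[0,0,0.6],0],[[0,0,0.6],0],[[0,0,0.5],0],[[0,0,0],0],[[0,0,0],0],[[0,0,0],0],[[0,0,0],0]]'
python3 - <<'E'
from h import *
import cv2
ims=[vision.camera("top")[140:230,320:430],vision.camera("scene")[125:215,305:415]]
cv2.imwrite("pics/g.png",np.hstack([cv2.resize(i[:,:,::-1],(400,327),interpolation=cv2.INTER_CUBIC) for i in ims]))
E
```

```text
time: 13.5
ee_pos: [0.552, -0.2348, 0.1827]
eef_rot: [-0.008, 1.0, -0.0, 0.0]
ft_force: [-0.1, -0.2, -0.5]
width: -0.0
grip_force: 0.0
```

View pics/g.png

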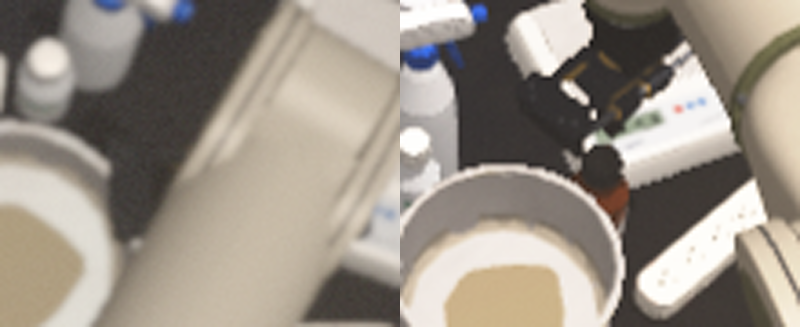

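The scene view shows the fingers over the cap, with a gap and the bottle still upright where it was. I'll hold here, then hand in.

```bash
python3 -m crank '[[[0,0,0.2],0],[[0,0,0],0],[[0,0,0],0],[[0,0,0],0],[[0,0,0],0],[[0,0,0],0],[[0,0,0],0],[[0,0,0],0],[[0,0,0],0],[[0,0,0],0],[[0,0,0],0],[[0,0,0],0]]' && python3 -m crank '[[[0,0,0],0],[[0,0,0],0],[[0,0,0],0],[[0,0,0],0],[[0,0,0],0],[[0,0,0],0],[[0,0,0],0],[[0,0,0],0],[[0,0,0],0],[[0,0,0],0]]' && python3 -c "
from bench import r
print(r.close_job())"
```

```text
time: 15.1
ee_pos: [0.5518, -0.2347, 0.1763]
eef_rot: [-0.008, 1.0, 0.0, 0.0]
ft_force: [-0.8, -0.2, 0.0]
width: 0.0006
grip_force: 0.0
time: 16.35
ee_pos: [0.5518, -0.2347, 0.1763]
eef_rot: [-0.008, 1.0, 0.0, 0.0]
ft_force: [0.5, -1.2, -0.2]
width: 0.0005
grip_force: 0.0
the job is handed in; nothing more can be done
None
```

I pointed at the right-hand strip's rocker (the strip beside the solvent bottle), pressed it over to off, and handed in with the fingertips about 4 cm above the bottle's cap; the left strip was left alone, the camera view shows the rocker tipped, and the hand-in returned no verdict.

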